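# Set the light viewer and present the check plate, label up

## Task

First turn the knob on the light viewer until its pointer stands on the mark, and leave it there. Then find the frosted end of the clear check plate by its notched corner, take the plate out of its stand by the clear part, and finish while still holding it with the label face up - leaned back to about 45 degrees or flatter - and the label a hand's breadth above the viewer's lit window, touching nothing but the gripper. Leave the cartons and the tape roll where they are.

Things in the scene. Friction and masses are not known exactly. Their poses are not given: they have to be found in the camera images.
- viewer: light viewer, a fixed grey box 150 (x) x 250 (y) x 45 mm high standing on the bench; origin at the centre of its underside. On its top: the white window at (-10, 70), the knob at (-30, -60), and the white scale strip at x 27 to 73, y -120 to -24 mm in its own frame. Nothing but the knob rises more than 6 mm above the top
- window (a point): centre of the white lit window, 70 x 70 mm, flush with the viewer's top (45 mm above the bench); axes as the viewer's, z up
- knob_grip (a point): on the vertical axis of the black round knurled knob, 36 mm diameter, 28 mm high, its underside 5 mm above the viewer's top; this point is 16 mm above that underside (66 mm above the bench). Pinch the knob across its diameter from above. Its frame turns with it
- knob (a joint): turn of the knob (rad, 0 to 3.6): grows clockwise seen from above and moves the pointer towards the viewer's +y (towards the window) by 15 mm per rad; stays where it is left (friction about 0.03 N m). It starts at 0 to 0.5; the way to the mark is 1.1 to 2.9 rad clockwise
- pointer_tip (a point): tip of the flat dark steel pointer, 23 mm long, that the knob drives along the scale strip in the viewer's y direction; the tip points to the viewer's +x. It can be moved only through the knob
- mark_tip (a point): inner end of the 2.6 mm wide black line on the small fixed steel clip across the scale from the pointer; axes as the viewer's. The pointer stands on the mark when tip and line have the same y in the viewer's frame, to within 2.5 mm
- stand: fixed black plastic stand: base 90 (x) x 64 (y) x 8 mm, and two walls 8 mm thick along x that rise to 30 mm above the bench, with a slot 9.6 mm wide between them, open at both ends; origin at the centre of its underside. It looks the same from both ends
- plate: clear plastic plate 110 long (x), 8 thick (y), 50 mm high (z), 60 g, on edge in the stand's slot, upper 28 mm free; origin at its centre, 33 mm above the bench. Frosted from x +20 to +55 mm, clear from -55 to +20; a 14 x 14 mm notch cuts the frosted end's top corner (+x, +z). Label face is +y (to point up at the end): facing it, notch up, the notch is at the left
- label (a point): centre of the frosted end on the label face: 35 mm along +x and 4 mm along +y from the plate's origin. A paper label with dark bars is stuck there; the back has none. Axes as the plate's
- carton_a: small printed carton 75 x 46 x 30 mm lying loose on the bench, origin at the centre of its underside; leave it alone
- carton_b: another such carton, 75 x 46 x 30 mm; leave it alone
- tape_roll: loose roll of brown tape, 72 mm diameter, 24 mm high, lying flat, origin at the centre of its underside; leave it alone
Mind the look-alikes: they are no part of the job. Of the things like the plate, leave any that is brown; of the rest the larger one is meant.

How it is judged:
By the outcome, as a careful person would: the job done as asked, in the order asked, and still so for the second after the job is handed in, while the arm keeps its last pose, push and grip.
It also fails if it takes over 64 s, if anything falls off the work surface, if the arm or the gripper's body presses on something with over 40 N, if the wrist force passes 120 N, or if a joint passes its speed limit or range.

## Robot

A 7-joint arm with a two-finger parallel gripper is mounted at the origin on the work surface. World frame = base frame: x ahead of the robot, y to its left, z up, the work surface at z = 0. Lengths are in m, angles in rad, forces in N, time in s.
With the tool pointing down it reaches from about 0.4 to 0.875 m from the base axis. Payload 6.5 kg.
Tool frame: the origin (TCP) lies on the centre line of the jaws, within the pads' length; the fingertips stand 25 mm ahead of it and the grasp point (between the pads) lies 6 mm ahead of it (arm.tip_reach is the distance from the TCP to the fingertips, in m); y points along the fingers, x is the direction in which the jaws open and shut, and the axes are right-handed (so a half turn about y gives the same grasp; the last joint's range is limited). The gripper opens to 88 mm and grips with 3 to 60 N. Pads are 18 mm wide; open, the fingers measure 123 mm over their backs; the gripper's body (75 mm by 187 mm) begins 45 mm behind the grasp point.
Start: joints at [1.188, 0.536, -0.004, 1.538, 0.003, 1.067, -0.071], TCP at [0.202, -0.618, 0.264] pointing down, gripper open.
Joint ranges: [-2.7, 2.7], [-0.37, 2.16], [-1.27, 1.26], [0.24, 2.4], [-1.31, 4.45], [0.19, 1.91], [-2.76, 2.76]. Speed limits (rad/s): [2.39, 2.39, 3.14, 3.14, 3.14, 3.14, 3.14].

## Interface

Orientations are given as [roll, pitch, yaw] about the fixed x, y, z axes, in that order (R = Rz(yaw) Ry(pitch) Rx(roll)).
In Python, from rig import arm, kinematics, get_obs, cams, spotter gives the robot as it stands. Calls block until the motion is done:
- arm.move_ptp(position, orientation): joint-space move of the TCP to a pose.
- arm.movel(position, ori=None, feed=0.15, max_force=None): straight line of the TCP; ori=None keeps the orientation; feed is the mean speed in m/s. With max_force (N) it stops when the force on the tool has changed by that much, and returns True; else False.
- arm.goto_joints(angles): joint-space move.
- arm.grip(opening, strength=None): finger opening in m; strength is the grip in N (None keeps the last); returns when the fingers have stopped.
- arm.sleep(seconds).
- kinematics.solve_ik(position, orientation): joint angles nearest the present ones, or None.
- get_obs(): the state.
- cams.grab_frame(name): name is "scene" or "top" or "wrist"; returns a dict with "frame" (384x512x3 uint8, blue, green, red), "camera_matrix" (3x3 intrinsics, pixels), "origin" and "rotation" of the camera in the world. Camera axes: x right, y up, looking along -z (the intrinsics and any distortion apply to the point x, -y, -z); pixel columns grow to the right and rows downward; lengths in m; the calibration is good to about 2 mm. A picture is of the moment at which its call begins. There is no depth.
A pose or a line that the arm cannot do raises arm.PlanningError and nothing moves.
- arm.job_done(): hands the job in, once; it reports no verdict.
Trained networks look in a picture, given as the dict that the camera call returned (one of the last four; its "shot" number tells which), for a name from the list of things; names that differ only in an ending like _2 or _b are one class to them, and where a whole thing is asked for, a point or a joint stands for the part that bears it (a point fixed in the world has none). Each returns a list of dicts, best first, with "confidence" (0 to 1); they miss things now and then, are a little off and sometimes report something else, mostly with a low value. They report only what shows in the picture. A call takes as long as a camera call. They do not tell look-alikes from the thing itself.
- spotter.cut_out(name, picture): "pixels" (384x512 bool, what is visible of it) and "extent" ([left, top, right, bottom] in pixels, round what is visible of it).
- spotter.tip_of(name, picture): "pixel" ([column, row] in pixels: a listed point, or the origin of a listed thing).
The state is a dict: "time": time; "joints": joint angles; "qd": joint speeds; "joint_torque": joint torques, N m; "tcp_pos": TCP position; "tool_rot": TCP orientation; "ft_force": force on the tool from outside, world axes, zero at the start; "wrist_torque": the same for the moment, N m; "gripper_width": finger opening in m.
Only numpy, scipy, OpenCV 4.12 (cv2) and the standard library are available. Lean on these libraries where they do the work, as an engineer would, in place of code of your own. Each camera call takes 0.05 s, during which the arm holds its last target. There are 200 camera calls.

## Working session

There is one attempt and no reset: what is moved stays moved. The work goes in short steps, each a Python script; the robot and the scene stay as the last script left them, time stands still between calls to the robot, and variables do not carry over. Pictures are saved under pics/ and viewed, about 8 in all and at most 12, crops included, and the job is handed in when it is done.

```bash
ls; mkdir -p pics; cat > h.py <<'E'
import numpy as np, cv2
from rig import arm, kinematics, get_obs, cams, spotter
def ray(p,uv):
    K=np.array(p["camera_matrix"]);R=np.array(p["rotation"]);o=np.array(p["origin"])
    a=np.linalg.inv(K)@np.array([uv[0],uv[1],1.0]); d=R@np.array([a[0],-a[1],-a[2]]); return o,d/np.linalg.norm(d)
def onz(p,uv,z):
    o,d=ray(p,uv); return o+d*(z-o[2])/d[2]
def proj(p,X):
    K=np.array(p["camera_matrix"]);R=np.array(p["rotation"]);o=np.array(p["origin"])
    c=R.T@(np.array(X)-o); a=K@np.array([c[0],-c[1],-c[2]]); return a[:2]/a[2]
def save(p,n,s=1.5,crop=None):
    im=p["frame"]
    if crop: l,t,r,b=crop; im=im[t:b,l:r]
    cv2.imwrite("pics/"+n,cv2.resize(im,None,fx=s,fy=s,interpolation=cv2.INTER_CUBIC))
E
python3 - <<'E'
from h import *
np.set_printoptions(precision=3,suppress=True)
Z=dict(viewer=0,window=.045,knob_grip=.066,pointer_tip=.05,mark_tip=.05,stand=0,plate=.033,label=.033,carton_a=0,tape_roll=0)
ims=[]
for c in ("top","scene"):
    p=cams.grab_frame(c); ims.append(p["frame"]); print(c,p["origin"],p.keys()); print(np.array(p["camera_matrix"]))
    for n,z in Z.items():
        for r in spotter.tip_of(n,p)[:4]:
            if r["confidence"]>.15: print(n,round(r["confidence"],2),np.round(r["pixel"],1),onz(p,r["pixel"],z))
    save(p,c+"0.png")
o=get_obs();print(o["time"],o["tcp_pos"],o["tool_rot"])
E
```

```text
pics
top [0.349 0.052 1.098] dict_keys(['frame', 'camera_matrix', 'origin', 'rotation', 'shot'])
[[494.009   0.    262.993]
 [  0.    494.009 188.904]
 [  0.      0.      1.   ]]Traceback (most recent call last):
  File "<stdin>", line 9, in <module>
  File "h.py", line 7, in onz
    o,d=ray(p,uv); return o+d*(z-o[2])/d[2]
                                       ~^^^
IndexError: invalid index to scalar variable.
```

```bash
sed -i 's/R=np.array(p\["rotation"\])/R=rot(p["rotation"])/' h.py; cat >> h.py <<'E'
from scipy.spatial.transform import Rotation as Ro
def rot(r): return Ro.from_euler("xyz",r).as_matrix()
E
python3 - <<'E'
from h import *
np.set_printoptions(precision=3,suppress=True)
Z=dict(viewer=0,window=.045,knob_grip=.066,pointer_tip=.05,mark_tip=.05,stand=0,plate=.033,label=.033,carton_a=0,tape_roll=0)
for c in ("top","scene"):
    p=cams.grab_frame(c); print(c,p["origin"],p["rotation"])
    for n,z in Z.items():
        for r in spotter.tip_of(n,p)[:4]:
            if r["confidence"]>.15: print(n,round(r["confidence"],2),np.round(r["pixel"],1),onz(p,r["pixel"],z))
    save(p,c+"0.png")
o=get_obs();print(o["time"],o["tcp_pos"],o["tool_rot"])
E
```

```text
top [0.349 0.052 1.098] [ 0.21   0.004 -1.609]
viewer 0.73 [367.5 220.8] [ 0.5   -0.184  0.   ]
window 0.6 [339. 212.] [ 0.515 -0.114  0.045]
knob_grip 0.86 [403.1 238.6] [ 0.451 -0.241  0.066]
pointer_tip 0.41 [419.6 207.3] [ 0.518 -0.287  0.05 ]
mark_tip 0.57 [407.7 203.3] [ 0.528 -0.263  0.05 ]
stand 0.92 [203.7 223.7] [0.508 0.183 0.   ]
plate 0.86 [262.3 221.7] [0.502 0.052 0.033]
plate 0.72 [204.5 221.2] [0.508 0.177 0.033]
plate 0.71 [200.7 225. ] [0.5   0.186 0.033]
plate 0.59 [204.4 281.6] [0.379 0.179 0.033]
label 0.74 [272.2 236.1] [0.47  0.032 0.033]
label 0.55 [207.6 285.2] [0.371 0.173 0.033]
label 0.54 [198.1 205.6] [0.543 0.191 0.033]
carton_a 0.71 [122.1 240.5] [0.477 0.365 0.   ]
carton_a 0.62 [266.7 138. ] [0.703 0.034 0.   ]
tape_roll 0.93 [202.5 154.7] [0.668 0.184 0.   ]
scene [ 0.96  -0.251  0.921] [0.547 0.006 0.943]
viewer 0.74 [159.  250.5] [ 0.506 -0.18  -0.   ]
window 0.93 [186.2 228.5] [ 0.518 -0.11   0.045]
window 0.55 [109.  274.1] [ 0.513 -0.293  0.045]
knob_grip 0.73 [119.7 232.4] [ 0.454 -0.231  0.066]
pointer_tip 0.63 [109.  274.2] [ 0.516 -0.293  0.05 ]
mark_tip 0.64 [125.1 274.5] [ 0.536 -0.266  0.05 ]
stand 0.98 [294.3 168.5] [0.512 0.198 0.   ]
plate 0.91 [262.9 133. ] [0.398 0.186 0.033]
plate 0.88 [242.7 189.8] [0.504 0.049 0.033]
plate 0.25 [119.6 231.5] [ 0.432 -0.23   0.033]
label 0.86 [248.5 130.5] [0.37  0.162 0.033]
label 0.78 [229.8 187.9] [0.482 0.028 0.033]
label 0.62 [301.6 170.2] [0.542 0.193 0.033]
carton_a 0.95 [291.5 260.1] [0.696 0.042 0.   ]
carton_a 0.82 [334.  127.5] [0.472 0.362 0.   ]
tape_roll 0.87 [341.  221.5] [0.689 0.192 0.   ]
1.2 [ 0.202 -0.618  0.264] [-1.571 -0.    -1.254]
```

View pics/top0.png

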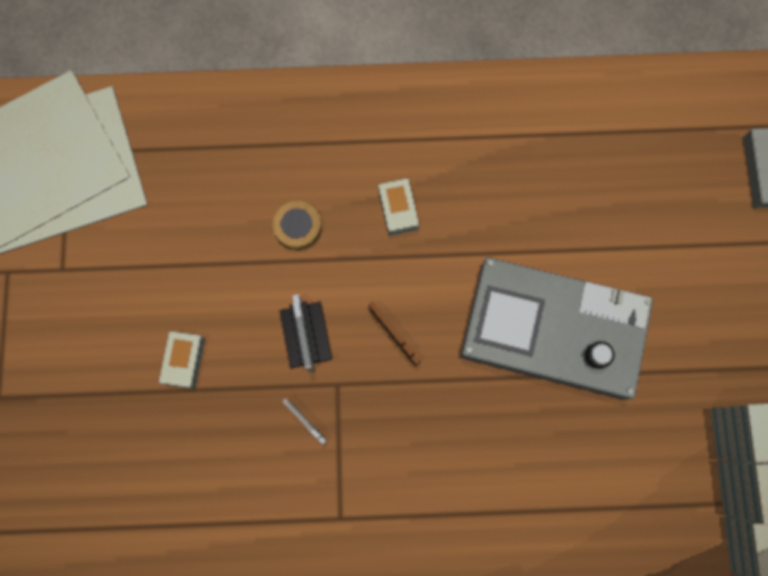

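View pics/scene0.png

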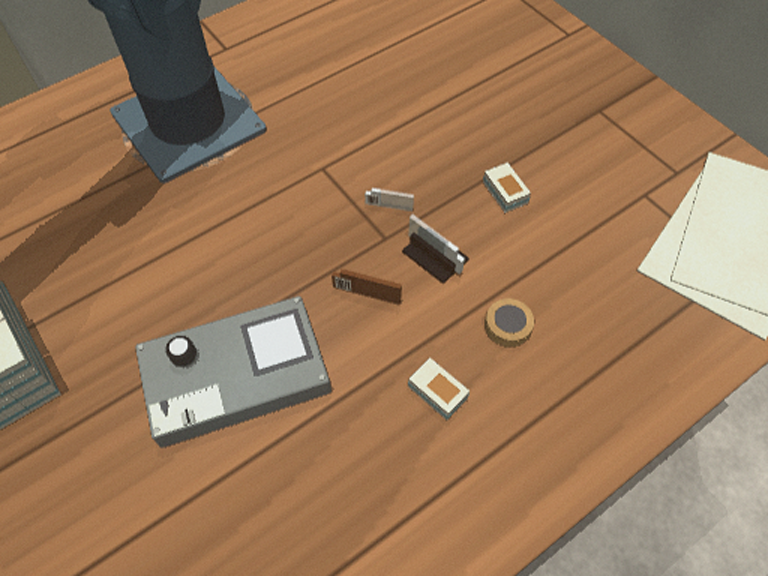

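```bash
python3 - <<'E'
from h import *
np.set_printoptions(precision=3,suppress=True)
for y in np.arange(-3.1,3.2,.3):
    q=kinematics.solve_ik([.452,-.235,.1],[-np.pi/2,0,y]); print(round(y,2),None if q is None else np.round(q,2))
arm.move_ptp([.47,-.22,.27],[-np.pi/2,0,-1.2])
p=cams.grab_frame("wrist"); print(get_obs()["time"],p["origin"],p["rotation"])
for n,z in dict(viewer=0,window=.045,knob_grip=.066,pointer_tip=.05,mark_tip=.05).items():
    for r in spotter.tip_of(n,p)[:3]: print(n,round(r["confidence"],2),np.round(r["pixel"],1),onz(p,r["pixel"],z))
save(p,"w1.png")
E
```

```text
-3.1 [ 0.19  0.57  0.26  2.03 -0.25  0.58 -2.48]
-2.8 [ 0.23  0.56  0.2   2.02 -0.19  0.57 -2.23]
-2.5 [ 0.28  0.56  0.14  2.02 -0.13  0.57 -1.99]
-2.2 [ 0.34  0.55  0.07  2.02 -0.07  0.57 -1.75]
-1.9 [ 0.4   0.55 -0.    2.01  0.    0.57 -1.51]
-1.6 [ 0.45  0.55 -0.07  2.01  0.07  0.58 -1.27]
-1.3 [ 0.49  0.56 -0.13  2.01  0.12  0.58 -1.02]
-1.0 [ 0.54  0.56 -0.18  2.01  0.17  0.59 -0.76]
-0.7 [ 0.58  0.57 -0.24  2.    0.23  0.6  -0.51]
-0.4 [ 0.62  0.57 -0.29  2.    0.28  0.61 -0.26]
-0.1 [ 0.67  0.58 -0.35  2.    0.33  0.62 -0.  ]
0.2 [ 0.71  0.59 -0.4   1.99  0.38  0.63  0.26]
0.5 [ 0.75  0.6  -0.46  1.99  0.43  0.64  0.51]
0.8 [ 0.77  0.61 -0.49  1.99  0.45  0.65  0.79]
1.1 [ 0.8   0.61 -0.52  1.99  0.49  0.66  1.07]
1.4 [ 0.83  0.63 -0.57  1.99  0.53  0.68  1.33]
1.7 [ 0.88  0.64 -0.63  1.99  0.59  0.7   1.58]
2.0 [ 1.18  0.86 -1.08  1.97  0.97  0.95  1.59]
2.3 [ 1.18  0.86 -1.08  1.97  0.97  0.95  1.89]
2.6 [ 1.18  0.86 -1.08  1.97  0.97  0.95  2.19]
2.9 [ 0.13  0.58  0.33  2.03 -0.32  0.59 -2.7 ]
3.2 [ 0.19  0.57  0.25  2.03 -0.25  0.58 -2.47]
3.0 [ 0.537 -0.196  0.391] [-0.281 -0.    -1.202]
viewer 0.78 [239.2 133.5] [ 0.505 -0.183  0.   ]
window 0.73 [185.5 111.4] [ 0.51  -0.114  0.045]
knob_grip 0.9 [258.9 187.5] [ 0.458 -0.231  0.066]
pointer_tip 0.46 [323.1 157. ] [ 0.52  -0.294  0.05 ]
mark_tip 0.79 [309.1 139.8] [ 0.534 -0.268  0.05 ]
```

View pics/w1.png

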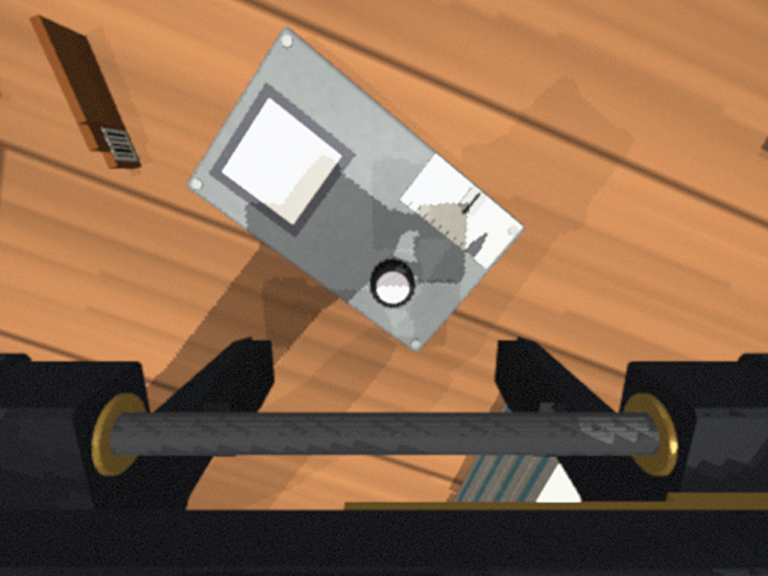

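```bash
cat >> h.py <<'E'
def fitpose(loc,w):
    loc=np.array(loc)[:,:2];w=np.array(w)[:,:2];a=loc-loc.mean(0);b=w-w.mean(0)
    th=np.arctan2((a[:,0]*b[:,1]-a[:,1]*b[:,0]).sum(),(a*b).sum())
    R=np.array([[np.cos(th),-np.sin(th)],[np.sin(th),np.cos(th)]]);t=w.mean(0)-R@loc.mean(0)
    return th,R,t,np.abs(w-(loc@R.T+t)).max()
E
python3 - <<'E'
from h import *
np.set_printoptions(precision=4,suppress=True)
p=cams.grab_frame("wrist")
c=[onz(p,np.array(u)/1.5,.045) for u in ((284,28),(190,184),(417,351),(524,230))]
th,R,t,e=fitpose([(.075,.125),(-.075,.125),(-.075,-.125),(.075,-.125)],c); print("viewer",th,t,e)
k=R@[-.03,-.06]+t; print("knob",k,"win",R@[-.01,.07]+t)
for n in("pointer_tip","mark_tip","knob_grip"):
    z=.066 if n=="knob_grip" else .05
    r=spotter.tip_of(n,p)[0]; print(n,R.T@(onz(p,r["pixel"],z)[:2]-t))
save(p,"w1c.png",5,(260,110,360,210))
arm.grip(.07,20)
arm.move_ptp([k[0],k[1],.13],[-np.pi/2,0,-.1+th+.3])
print(arm.movel([k[0],k[1],.078],feed=.1,max_force=8)); o=get_obs(); print(o["time"],o["tcp_pos"],o["ft_force"])
E
```

```text
viewer -0.29218317830810986 [ 0.5038 -0.185 ] 0.004514174125268028
knob [ 0.4578 -0.2339] win [ 0.5144 -0.1151]
pointer_tip [ 0.0482 -0.1033]
mark_tip [ 0.0509 -0.0725]
knob_grip [-0.031  -0.0601]
False
5.4917 [ 0.4581 -0.2339  0.0783] [0.4016 0.5339 0.9066]
```

View pics/w1c.png

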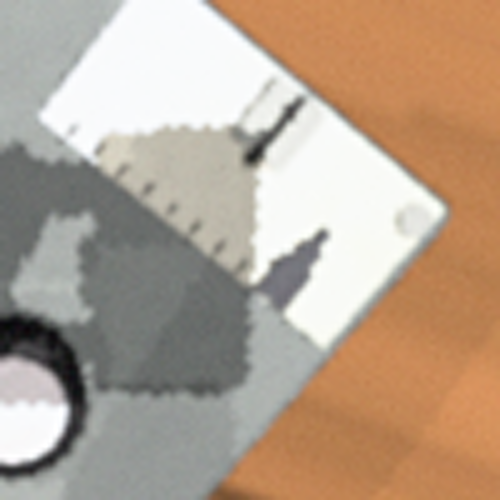

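The crop shows the pointer tip at full-frame pixel (325,157) and the mark's inner end at (310,142). That is 31 mm along y, so about 2.05 rad to turn.

```bash
python3 - <<'E'
from h import *
np.set_printoptions(precision=4,suppress=True)
arm.grip(.02,25); o=get_obs(); print(o["time"],o["gripper_width"],o["ft_force"])
P=np.array(o["tcp_pos"]); y=o["tool_rot"][2]
for i in range(1,6):
    arm.movel(P,[-np.pi/2,0,y-2.0*i/5]); o=get_obs(); print(o["time"],o["tool_rot"],o["tcp_pos"],o["ft_force"],o["wrist_torque"])
p=cams.grab_frame("wrist")
th=-.2922;R=rot([0,0,th])[:2,:2];t=np.array([.5038,-.185])
for n in("pointer_tip","mark_tip"):
    for r in spotter.tip_of(n,p)[:1]: print(n,r["confidence"],r["pixel"],R.T@(onz(p,r["pixel"],.05)[:2]-t))
save(p,"w2.png")
E
```

```text
6.1083 0.03515010434764522 [-3.4344  0.933   5.2743]
6.6583 [-1.5711  0.0004 -0.4898] [ 0.4566 -0.2338  0.0781] [-1.9656  0.5162  3.2089] [0.0335 0.3842 0.0077]
7.2083 [-1.5711  0.0005 -0.889 ] [ 0.4565 -0.2337  0.078 ] [-2.9778  1.1043  5.1216] [ 0.2642  0.74   -0.0286]
7.7583 [-1.5714  0.0006 -1.2905] [ 0.4564 -0.2336  0.078 ] [-4.4039  0.8502  5.7344] [0.3694 0.7091 0.0328]
8.3083 [-1.5716  0.0005 -1.6903] [ 0.4565 -0.2335  0.078 ] [-3.5391  1.7462  5.3114] [ 0.4528  0.7136 -0.061 ]
8.8583 [-1.5718  0.0003 -2.0902] [ 0.4565 -0.2334  0.078 ] [-2.974   1.3413  5.7676] [ 0.4694  0.6715 -0.0069]
pointer_tip 0.94 [239.4, 97.1] [ 0.0499 -0.0697]
mark_tip 0.83 [245.7, 96.5] [ 0.0495 -0.073 ]
```

View pics/w2.png

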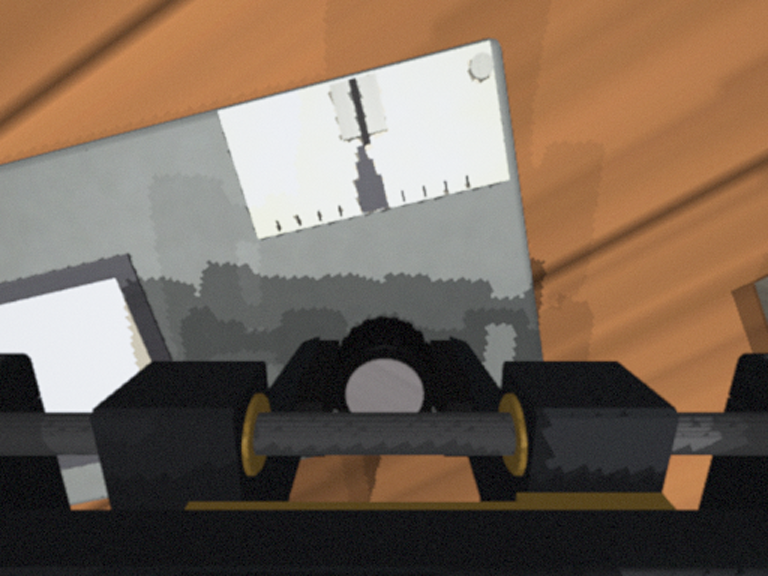

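Pointer tip is at about (362,147) in the picture and the mark's inner end at about (366,140), so it has overshot by 1.5–3 mm. I'll turn it back slightly and zoom in.

```bash
python3 - <<'E'
from h import *
np.set_printoptions(precision=4,suppress=True)
o=get_obs(); P=np.array(o["tcp_pos"])
arm.movel(P,[-np.pi/2,0,-2.09+.13]); arm.grip(.07); arm.movel(P+[0,0,.06],feed=.2)
p=cams.grab_frame("wrist"); o=get_obs(); print(o["time"],o["tool_rot"])
th=-.2922;R=rot([0,0,th])[:2,:2];t=np.array([.5038,-.185])
px=[]
for n in("pointer_tip","mark_tip"):
    for r in spotter.tip_of(n,p)[:1]: print(n,r["confidence"],r["pixel"],R.T@(onz(p,r["pixel"],.05)[:2]-t)); px.append(r["pixel"])
c=np.mean(px,0).astype(int); l=max(0,c[0]-50);tt=max(0,c[1]-50);print(l,tt)
save(p,"w3.png",6,(l,tt,l+100,tt+100))
E
```

```text
10.4583 [-1.5713  0.0001 -1.9599]
pointer_tip 0.83 [260.2, 102.6] [ 0.0496 -0.0708]
mark_tip 0.57 [265.5, 101.5] [ 0.05   -0.0748]
212 52
```

View pics/w3.png

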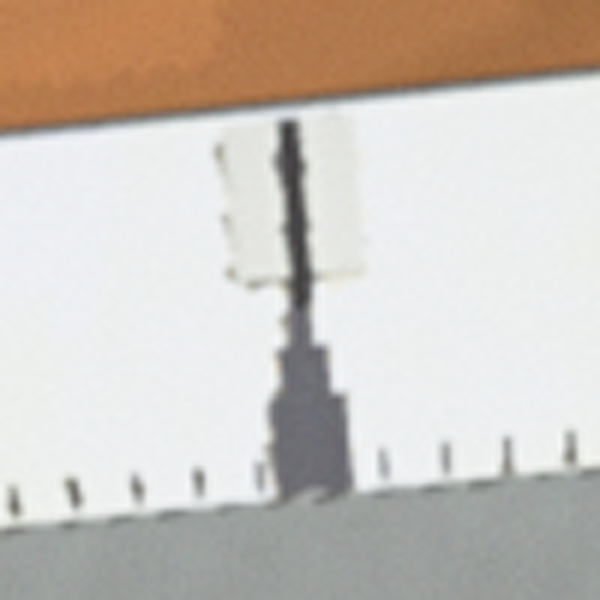

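Zoomed, the pointer tip and the line end meet at crop (299,305) and are collinear, well under 1 mm apart. The network's 4 mm offset disagrees with the picture, so I'm going by the picture. Next is the plate.

```bash
python3 - <<'E'
from h import *
np.set_printoptions(precision=4,suppress=True)
arm.movel([.4565,-.2334,.25],feed=.3)
# camera is 0.07 along tool z; jaws across plate (y): yaw=-pi/2 -> tool z = +x
arm.move_ptp([.43,.19,.23],[-np.pi/2,0,-np.pi/2])
p=cams.grab_frame("wrist"); o=get_obs(); print(o["time"],o["joints"],p["origin"],p["rotation"])
for n,z in (("plate",.033),("label",.033),("stand",0)):
    for r in spotter.tip_of(n,p)[:4]: print(n,round(r["confidence"],2),r["pixel"],onz(p,r["pixel"],z))
r=[r for r in spotter.tip_of("stand",p)][0]["pixel"];c=np.array(r,int);l=max(0,c[0]-100);t=max(0,c[1]-90);print(l,t)
save(p,"w4.png",4,(l,t,min(512,l+200),min(384,t+150)))
E
```

```text
12.7 [-0.4659  0.2793 -0.0505  2.0297  0.0195  0.8331 -2.101 ] [0.5029 0.1883 0.3511] [-0.2812 -0.0004 -1.5733]
plate 0.91 [373.8, 111.3] [0.5068 0.055  0.033 ]
plate 0.73 [262.5, 110.2] [0.5083 0.1807 0.033 ]
plate 0.73 [255.4, 206.9] [0.3931 0.1891 0.033 ]
label 0.78 [277.9, 219.8] [0.3758 0.1607 0.033 ]
label 0.68 [389.1, 137.5] [0.4777 0.0338 0.033 ]
stand 0.8 [261.1, 106.5] [0.5133 0.1817 0.    ]
161 16
```

View pics/w4.png

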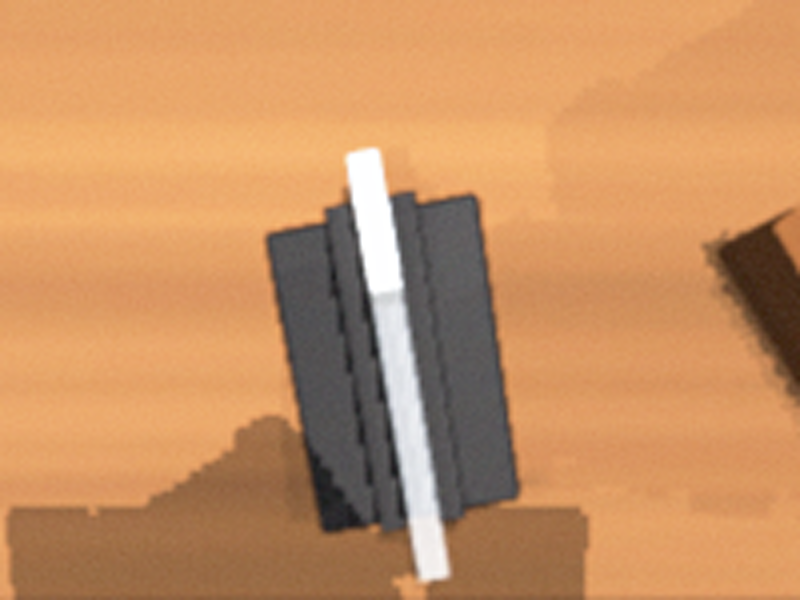

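From above, the white part is 36 mm long and sits at the far (+x) end, crop (362,150)–(387,292); the rest looks clear. To check the notch I'll crop the earlier scene picture and compute the pose and IK options.

```bash
python3 - <<'E'
from h import *
np.set_printoptions(precision=4,suppress=True)
im=cv2.imread("pics/scene0.png")[195:295,385:500]; cv2.imwrite("pics/s1c.png",cv2.resize(im,None,fx=6,fy=6,interpolation=cv2.INTER_CUBIC))
p=cams.grab_frame("wrist")
f=lambda u,z: onz(p,np.array(u)/4+[161,16],z)[:2]
n,b=f((432,580),.058),f((386,293),.058)
print("near",n,"bound",b,np.linalg.norm(b-n),"yaw",np.arctan2(*(b-n)[::-1]))
for z in(.058,.044):
    e=f((364,150),z); print("far",z,e,np.linalg.norm(e-n),np.arctan2(*(e-n)[::-1]))
# IK of final
win=np.array([.5144,-.1151]); zl=.145
for phi in (40,30):
  for psi in np.arange(-2.8,-.6,.3):
    ph=np.radians(phi);x=np.array([np.cos(psi),np.sin(psi),0]);h=np.array([-np.sin(psi),np.cos(psi),0])
    y=np.cos(ph)*np.array([0,0,1])+np.sin(ph)*h; z=np.cross(x,y); Rp=np.c_[x,y,z]
    org=np.r_[win,zl]-Rp@[.035,.004,0]
    g=org+Rp@[-.015,0,.020]
    for s in(1,-1):
        ty=-z;tx=s*y;Rt=np.c_[tx,ty,np.cross(tx,ty)]
        q=kinematics.solve_ik(g-.006*ty,Ro.from_matrix(Rt).as_euler("xyz"))
        if q is not None: print(phi,round(psi,2),s,np.round(q,2))
E
```

```text
near [0.4545 0.1747] bound [0.5281 0.1873] 0.07466676895134772 yaw 0.16953695035837582
far 0.058 [0.5611 0.1928] 0.10810521198590844 0.1674719731481306
far 0.044 [0.5639 0.1929] 0.11088649176734283 0.16489541135249242
40 -2.8 1 [-0.61  0.66  0.3   2.07  1.07  0.82 -2.51]
40 -2.8 -1 [ 0.31  0.85 -0.9   2.01  1.51  1.53  0.48]
40 -2.5 1 [-0.68  0.6   0.35  2.26  1.47  0.65 -2.71]
40 -2.5 -1 [-0.69  0.6   0.36  2.26  1.47  0.65  0.43]
40 -0.7 1 [ 1.55  1.   -1.2   2.2   0.1   0.35  1.42]
40 -0.7 -1 [ 0.99  0.6  -0.44  2.22 -1.2   0.68 -0.56]
30 -2.8 1 [-0.7   0.76  0.32  2.07  1.15  0.92 -2.68]
30 -2.8 -1 [-0.01  0.81 -0.54  2.03  1.46  1.46  0.36]
30 -2.5 1 [ 0.4   1.05 -1.08  2.22  1.9   1.82 -2.67]
30 -2.5 -1 [-1.19  0.99  0.92  2.3   1.48  0.32  0.15]
30 -0.7 1 [ 1.55  1.04 -1.07  2.19 -0.49  0.4   2.09]
30 -0.7 -1 [ 1.13  0.74 -0.52  2.21 -1.24  0.75 -0.4 ]
```

View pics/s1c.png

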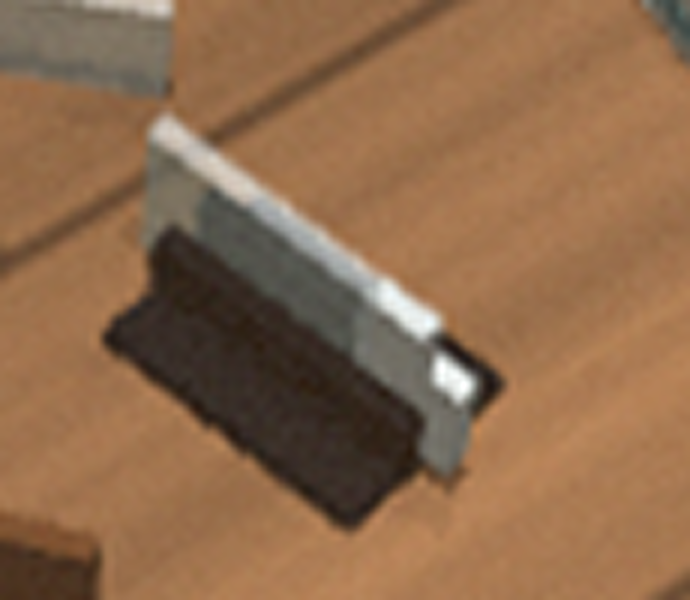

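The crop confirms the notch: the step at crop (445–475, 335–375) is at the +x end, on the white part. So the label face looks towards world +y, and I'll grasp at x_p = −15 mm.

```bash
python3 - <<'E'
from h import *
np.set_printoptions(precision=4,suppress=True)
psi=.167; g=np.array([.4545,.1747])+.040*np.array([np.cos(psi),np.sin(psi)])
rpy=[-np.pi/2,0,psi-np.pi/2]
arm.grip(.05,30)
arm.move_ptp([*g,.13],rpy)
print(arm.movel([*g,.060],feed=.1,max_force=8)); o=get_obs(); print(o["time"],o["tcp_pos"],o["ft_force"])
arm.grip(.0,30); o=get_obs(); print(o["gripper_width"],o["ft_force"])
print(arm.movel([*g,.20],feed=.12)); o=get_obs(); print(o["time"],o["tcp_pos"],o["gripper_width"],o["ft_force"],o["joints"])
p=cams.grab_frame("scene"); im=p["frame"]; a=im[60:260,130:390]
w=cams.grab_frame("wrist")
cv2.imwrite("pics/g1.png",cv2.resize(np.hstack([a,w["frame"][:200,100:360]]),None,fx=1.5,fy=1.5,interpolation=cv2.INTER_CUBIC))
lo=np.array([-2.7,-.37,-1.27,.24,-1.31,.19,-2.76]);hi=np.array([2.7,2.16,1.26,2.4,4.45,1.91,2.76])
win=np.array([.5144,-.1151])
for phi in (40,33):
  for ps in np.arange(-3.1,3.1,.2):
    ph=np.radians(phi);x=np.array([np.cos(ps),np.sin(ps),0]);h=np.array([-np.sin(ps),np.cos(ps),0])
    y=np.cos(ph)*np.array([0,0,1])+np.sin(ph)*h; z=np.cross(x,y); Rp=np.c_[x,y,z]
    gg=np.r_[win,.145]-Rp@[.035,.004,0]+Rp@[-.015,0,.021]
    ty=-z;tx=-y;Rt=np.c_[tx,ty,np.cross(tx,ty)]
    q=kinematics.solve_ik(gg-.006*ty,Ro.from_matrix(Rt).as_euler("xyz"))
    if q is not None: print(phi,round(ps,2),np.round(q,2),"margin",round(np.minimum(q-lo,hi-q).min(),2))
E
```

```text
False
14.8333 [0.4943 0.1816 0.0606] [0.3571 0.1607 0.4737]
0.007977685819912572 [0.5691 0.3471 0.2986]
False
16.8583 [0.4935 0.1812 0.1993] 0.007478698010883007 [ 0.1115 -0.3416 -1.0294] [-0.3931  0.413  -0.0555  1.9197  0.0307  0.8111 -1.8688]
40 -3.1 [ 0.01  0.76 -0.45  1.84  1.15  1.37  0.49] margin 0.54
40 -2.9 [ 0.3   0.88 -0.9   1.95  1.46  1.58  0.46] margin 0.33
40 -2.7 [ 0.18  0.74 -0.72  2.08  1.5   1.34  0.49] margin 0.32
40 -2.5 [-0.69  0.6   0.36  2.26  1.47  0.65  0.43] margin 0.14
40 -2.3 [-0.95  0.66  0.7   2.39  1.99  0.42  0.02] margin 0.01
40 -0.7 [ 1.3   0.73 -0.83  2.21 -0.86  0.47 -0.84] margin 0.19
40 -0.5 [ 1.12  0.69 -0.59  2.09 -0.79  0.74 -0.78] margin 0.31
40 -0.3 [ 0.97  0.7  -0.43  1.97 -0.7   0.95 -0.73] margin 0.43
40 -0.1 [ 0.84  0.73 -0.3   1.85 -0.62  1.13 -0.67] margin 0.55
40 0.1 [ 0.75  0.78 -0.24  1.73 -0.52  1.27 -0.62] margin 0.64
40 0.3 [ 0.68  0.83 -0.22  1.61 -0.42  1.4  -0.57] margin 0.51
40 0.5 [ 0.62  0.88 -0.21  1.5  -0.32  1.52 -0.5 ] margin 0.39
40 0.7 [ 0.55  0.92 -0.21  1.4  -0.22  1.62 -0.43] margin 0.29
40 0.9 [ 0.49  0.96 -0.21 
[... 1352 characters left out ...]
6] margin 0.41
33 0.5 [ 0.65  0.95 -0.23  1.43 -0.34  1.62 -0.51] margin 0.29
33 0.7 [ 0.57  1.   -0.23  1.32 -0.24  1.73 -0.44] margin 0.18
33 0.9 [ 0.5   1.04 -0.23  1.23 -0.13  1.83 -0.36] margin 0.08
33 1.1 [ 0.43  1.07 -0.23  1.16 -0.02  1.9  -0.26] margin 0.01
33 1.7 [0.02 1.09 0.18 1.12 0.11 1.89 0.29] margin 0.02
33 1.9 [ 0.04  1.07 -0.    1.15  0.32  1.87  0.3 ] margin 0.04
33 2.1 [ 0.14  1.06 -0.32  1.2   0.61  1.89  0.24] margin 0.02
33 2.3 [ 0.1   1.03 -0.36  1.29  0.72  1.84  0.3 ] margin 0.07
33 2.5 [ 0.06  0.99 -0.38  1.39  0.83  1.77  0.35] margin 0.14
33 2.7 [ 0.02  0.94 -0.4   1.51  0.93  1.68  0.39] margin 0.23
33 2.9 [-0.03  0.89 -0.39  1.64  1.02  1.58  0.42] margin 0.33
```

View pics/g1.png

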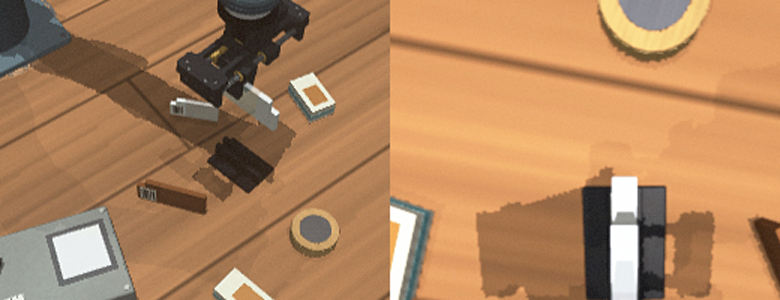

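The plate is out of the stand and in the jaws (width 7.5–8 mm). Now to tilt it and carry it over the window.

```bash
python3 - <<'E'
from h import *
np.set_printoptions(precision=4,suppress=True)
ps=0.0;ph=np.radians(35);x=np.array([np.cos(ps),np.sin(ps),0]);h=np.array([-np.sin(ps),np.cos(ps),0])
y=np.cos(ph)*np.array([0,0,1])+np.sin(ph)*h; z=np.cross(x,y); Rp=np.c_[x,y,z]
gg=np.array([.5144,-.1151,.142])-Rp@[.035,.004,0]+Rp@[-.015,0,.0216]
tx=-y;ty=-z;rpy=Ro.from_matrix(np.c_[tx,ty,np.cross(tx,ty)]).as_euler("xyz"); T=gg-.006*ty
o=get_obs(); P=np.array(o["tcp_pos"])
arm.movel(P+[0,0,.08],feed=.15)
arm.move_ptp(T+[0,0,.1],rpy); o=get_obs(); print(o["time"],o["gripper_width"],o["ft_force"])
print(arm.movel(T,feed=.1,max_force=10)); arm.sleep(.5); o=get_obs()
Rt=rot(o["tool_rot"]); Rpl=np.c_[-Rt[:,2]*0+np.cross(-Rt[:,0],-Rt[:,1]),-Rt[:,0],-Rt[:,1]]
lab=np.array(o["tcp_pos"])+.006*Rt[:,1]+Rpl@[.05,.004,-.0216]
print(o["time"],o["tcp_pos"],T,o["gripper_width"],o["ft_force"],"label",lab,"normal",Rpl[:,1],"x",Rpl[:,0])
a=cams.grab_frame("scene"); t=cams.grab_frame("top")
for p in (a,t): 
    print("exp label px",proj(p,lab))
    for r in spotter.tip_of("label",p)[:3]: print(r["confidence"],r["pixel"],onz(p,r["pixel"],.142))
A=cv2.resize(a["frame"][100:340,40:300],None,fx=2,fy=2,interpolation=cv2.INTER_CUBIC)
B=cv2.resize(t["frame"][140:280,280:420],(280,480-200),interpolation=cv2.INTER_CUBIC)
C=np.zeros((480,800,3),np.uint8);C[:,:520]=A;C[:280,520:]=B;cv2.imwrite("pics/f1.png",C)
E
```

```text
18.8417 0.007714063187559371 [ 0.4709 -0.1802 -0.4167]
False
20.4917 [ 0.4644 -0.14    0.1546] [ 0.4644 -0.14    0.1546] 0.008180998274966626 [ 0.1759 -0.2786 -0.7616] label [ 0.5144 -0.1151  0.1421] normal [-0.      0.5736  0.8192] x [1. 0. 0.]
exp label px [176.9471 206.4253]
0.66 [227.6, 187.5] [ 0.5372 -0.0093  0.142 ]
0.56 [249.3, 132.5] [0.4483 0.1092 0.142 ]
0.55 [176.8, 206.5] [ 0.5143 -0.1154  0.142 ]
exp label px [346.6739 204.4446]
0.73 [271.9, 239.1] [0.4519 0.0346 0.142 ]
0.65 [343.3, 211.3] [ 0.501  -0.1075  0.142 ]
0.62 [348.8, 203.8] [ 0.5155 -0.1194  0.142 ]
```

View pics/f1.png

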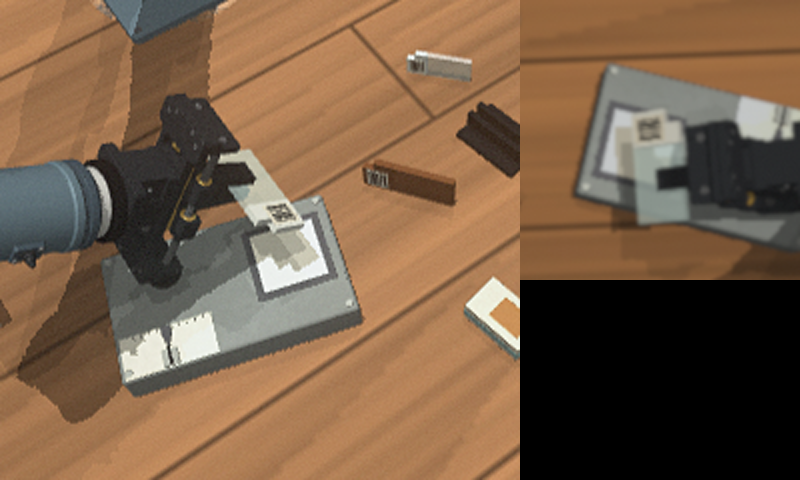

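The picture shows the label up with its bars over the window at (280,215), and the pointer still in line with the mark at about (168,335). By geometry the gripper clears the knob by about 22 mm, and the contact forces are near zero. Handing in.

```bash
python3 -c "
from h import *
arm.job_done(); o=get_obs(); print(o['time'],o['gripper_width'],o['ft_force'])"
```

```text
the job is handed in; nothing more can be done
the job is handed in; nothing more can be done
```

I turned the knob until the pointer stood on the mark, then took the plate from the stand by its clear part. I handed the job in with the plate held label up over the lit window, at about 20.5 s on the robot's clock.

- **Knob:** I turned it 2.0 rad clockwise, then 0.13 rad back. In a close-up the pointer and the line were collinear and their tips met, well under 1 mm apart. The last scene picture still shows them in line. The network's points disagreed, putting the tip about 4 mm past the mark; I went by the picture.
- **Plate:** The side view showed the notch at the white end (away from the robot). I gripped at 30 N, 15 mm towards the clear end from the plate's centre, and the jaws read about 8 mm, which is the plate's thickness.
- **Final pose:** From the arm's pose, the label is at (0.514, -0.115, 0.142), centred over the window and 97 mm above it. The plate leans 35° from flat. In both cameras a network detection fell on the expected label pixel, within 0.2 px in the scene view and about 2 px in the top view, though not as its top result.
- **Contact:** Wrist force was under 1 N, so nothing but the gripper appears to touch the plate. The gripper clears the knob by about 22 mm; I worked that out from the geometry rather than measuring it.
- **Loose things:** I never went near the cartons or the tape roll. I did not measure their positions again at the end.

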